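# Check the polarimeter lid is caught and set the analyser

## Task

Get the polarimeter on the bench ready for a reading. Its sample-chamber lid must be caught shut: tug the sprung knob on the lid upward until the white band on its stem shows and the lid stays down; if the lid comes up instead, press it down until the catch snaps in and tug again. Then let the knob go and turn the analyser ring until its scale reads 60 degrees at the index line, leaving the lid shut and the small things around the instrument where they stand.

Things in the scene. Friction and masses are not known exactly. Their poses are not given: they have to be found in the camera images.
- polarimeter: Bench polarimeter fixed to the bench, white and grey, base 190 x 310 mm; origin under its centre on the bench, z up, x from its front (knob and index side) to its back, y to its left. On the left (y +70 mm) a sample chamber under a grey hinged lid, lid top 87 mm above the bench; on the right (y -80 mm) a round turret with the analyser ring
- lid (a joint): hinge along the lid's back edge, rad: 0 = fully shut, grows as the front rises. A sprung roller catch snaps in as it passes about 0.033, then keeps it at 0; a lid not caught rests on the catch at about 0.07 (front edge 10 mm high). It may start either way. Snapping in takes about 8 to 12 N down at the knob or front edge; a caught lid tears open only above about 10 N of pull
- pull_knob (a joint): lift of the sprung pull knob out of the lid, m: 0 = sitting down (pressing on it presses the lid), 0.012 = stop; its spring takes 0.6 N per mm, so a caught lid stays down. The white band on its stem comes into view at about 0.0055 (3.5 N)
- knob_grip (a point): centre of the lid's pull knob: a black ball knob 26 mm across on a short foot, with a small flat top 13 mm above this point; the lid top is 17 mm below this point when the knob is down. It stands on the lid's centre line near the front, 122 mm in front of the hinge line. The point moves with the knob
- lid_front (a point): middle of the lid's front edge on its top face, 151 mm in front of the hinge line, which is parallel to the instrument's y, 76 mm behind its origin and 74 mm above the bench; the lid is 146 mm wide
- ring (a joint): angle of the analyser ring, rad: the scale reading at the index line (60 degrees = 1.047). It grows as the ring is turned clockwise seen from above; stops at 0 and 2.2; it stays where it is left (friction 0.04 N m)
- ring_grip (a point): on the ring's vertical axis, in its black knurled collar, 48 mm across, top 12 mm above and foot 20 mm below this point, to be gripped across from above. Under it an 82 mm aluminium flange has black marks every 10 degrees from 0 to 120, long ones every 30; zero has a dot on either side; values go up counter-clockwise round the flange seen from above; no numerals
- index (a point): the fixed index line: a short black radial line on the turret's white rim at the front (toward the instrument's -x) just outside the flange
- petri: bystander: closed petri dish 59 mm across, 13 high, origin under its centre, standing in front of the chamber
- microtube: bystander: small lying tube 14 x 41 x 11 mm in front of the turret, origin under its centre
- slide_carton: bystander: small white and blue carton 56 x 82 x 34 mm to the left of the chamber, origin under its centre
- dropper: bystander: small white dropper bottle 26 mm across, 70 high, to the right of the turret, origin under its centre

How it is judged:
By the outcome, as a careful person would: the job done as asked, in the order asked, and still so for the second after the job is handed in, with the robot touching nothing.
It also fails if it takes over 64 s, if anything falls off the work surface, if the arm or the gripper's body presses on something with over 40 N, if the wrist force passes 120 N, or if a joint passes its speed limit or range.

## Robot

A 6-joint arm with a two-finger parallel gripper is mounted at the origin on a cart in front of the work surface, level with it; the furniture and walls round the work are solid. World frame = base frame: x ahead of the robot, y to its left, z up, the work surface at z = 0. Lengths are in m, angles in degrees, forces in N, time in s.
With the tool pointing down it reaches from about 0.4 to 0.825 m from the base axis. Payload 7 kg.
Tool frame: the origin (TCP) lies midway between the tips of the shut fingers; the grasp point (between the pads) lies 19 mm behind it (ctrl.hold_point_z is the distance from the TCP to the grasp point, in m); z points along the fingers, x is the direction in which the jaws open and shut, and the axes are right-handed (so a half turn about z gives the same grasp; the last joint's range is limited). The gripper opens to 88 mm and grips with 3 to 60 N. Pads are 19 mm wide; open, the fingers measure 130 mm over their backs; the gripper's body (78 mm by 193 mm) begins 47 mm behind the grasp point.
Start: joints at [-54.368, 20.546, 0.682, 0, -70.136, -16.507], TCP at [0.221, -0.638, 0.227] pointing down, gripper open.
Joint ranges: [-176.03, 176.03], [-82.01, 121.73], [-58.28, 71.71], [-173.87, 95.51], [-174.79, -0.11], [-173.66, 173.66]. Speed limits (degrees/s): [136.94, 136.94, 172.46, 180, 180, 180].

## Interface

Orientations are given as [roll, pitch, yaw] about the fixed x, y, z axes, in that order (R = Rz(yaw) Ry(pitch) Rx(roll)).
In Python, from plant import ctrl gives the robot as it stands.
- The arm moves only by the tool apply_moves, never from a script. Its argument "motion" is a list of rows, each a list of 2 entries, a list of its own where there are three numbers: the shift along the world's x, y, z in cm, then the turn about the world's z in degrees. In form: [[[tx, ty, tz], roll], ...]. A call has 1 to 10 rows; each row is the pose to reach, as a shift and turn from the pose commanded when the call began; what a row does not reach only later rows make up. A row lasts 1/10 s, in which the tool goes at most 50 mm and 8.59 degrees, less where a joint would pass 70% of its speed; a pose out of reach is approached as far as the arm can. A call with a gripper value outside its range is refused whole. "hand" is the finger opening in cm, from 0 to 8.76, set as the call begins (left out, the last holds). The fingers move at their own pace and stop on an object; the grip force is fixed at half the most. Time passes only in rows, so rows that repeat a pose let the fingers close. It gives the time, the measured TCP pose, the force and the opening at its end, in the units of the state.
- ctrl.get_obs(): the state, without advancing time (a new reading comes with each control period).
- ctrl.snapshot(name): name is "scene" or "top"; returns (picture, depth): 400x640x3 uint8, blue, green, red; 400x640 float32, m along the optical axis (not along the pixel's ray), 0 where there is no reading.
- ctrl.camera_model(name): a dict with "fx", "fy", "cx", "cy" (pixels), "k1" (the pictures are not rectified: a ray, as slopes to the right and down, at radius r is drawn at 1 + k1 r^2 times it, then the intrinsics apply), "cam_to_world" (4x4, takes a point from camera to world coordinates). Camera axes: x right, y down, z forward; pixel columns grow to the right and rows downward; lengths in m; the calibration is good to about 2 mm. A picture is of the moment at which its call begins. camera_model takes no time and is no camera call.
- ctrl.close_job(): hands the job in, once; it reports no verdict.
The state is a dict: "clock": time; "joint_pos": joint angles; "qvel": joint speeds; "tau": joint torques, N m; "tool_pos": TCP position; "orientation": TCP orientation; "force": force on the tool from outside, world axes, zero at the start; "moment": the same for the moment, N m; "opening": finger opening in m.
Only numpy, scipy, OpenCV 4.12 (cv2) and the standard library are available. Lean on these libraries where they do the work, as an engineer would, in place of code of your own. Each camera call takes 0.05 s, during which the arm holds its last target.

## Working session

There is one attempt and no reset: what is moved stays moved. The work goes in short steps, Python scripts to look and compute and a tool call to move; the robot and the scene stay as the last step left them, time stands still between calls to the robot, and variables do not carry over. Pictures are saved under pics/ and viewed, and the job is handed in when it is done.

Besides the shell and the picture viewer there is one more tool, called after "Call:" by a JSON object that holds its "name" and its "arguments". apply_moves: Moves the arm, as the interface text tells. Its arguments: {"type":"object","properties":{"motion":{"type":"array"},"hand":{"type":"number"}},"required":["motion"]}

```bash
ls; mkdir -p pics; python3 - <<'E'
from plant import ctrl
import cv2,numpy as np
print(ctrl.get_obs(), ctrl.hold_point_z)
for n in ("scene","top"):
    p,d=ctrl.snapshot(n); cv2.imwrite(f"pics/{n}0.png",p); np.save(f"pics/{n}0.npy",d)
    print(n,ctrl.camera_model(n))
E
```

```text
pics
{'clock': 0.0, 'joint_pos': array([-5.43672491e+01,  2.05907858e+01,  6.35078117e-01, -2.12682688e-02,
       -7.01360082e+01, -1.65063958e+01]), 'qvel': array([-0.04205044,  0.006325  , -0.0664563 ,  0.04066113, -0.01389428,
       -0.00526363]), 'tau': array([-3.76070716e-05, -5.82720244e+01,  2.93048662e+01,  6.99722528e+00,
        6.72475944e-03, -1.51710210e-04]), 'tool_pos': array([ 0.22098475, -0.63729006,  0.22563632]), 'orientation': array([-1.79993108e+02, -9.36172961e-02,  1.09119107e+02]), 'force': array([ 0.15829819, -0.15334557, -0.35796069]), 'moment': array([ 0.02128462, -0.00464535,  0.05202805]), 'opening': 0.08734526861711792} 0.0188
scene {'fx': 361.9175227641199, 'fy': 361.9175227641199, 'cx': 320.9473049979533, 'cy': 196.1042066472366, 'k1': 0.01769654422387788, 'cam_to_world': array([[-0.87667702, -0.22890652,  0.42313025,  0.20669374],
       [-0.48104746,  0.40697424, -0.77650841,  0.78219052],
       [ 0.00554472, -0.88429281, -0.46689986,  0.51027722],
       [ 0.        ,  0.        ,  0.        ,  1.        ]])}
top {'fx': 379.75939957670533, 'fy': 379.75939957670533, 'cx': 315.761184501043, 'cy': 202.14920686946013, 'k1': 0.008688578834653321, 'cam_to_world': array([[ 0.02312654, -0.99660718,  0.07898921,  0.5020225 ],
       [-0.99971742, -0.02348851, -0.00365631,  0.11813962],
       [ 0.00549924, -0.07888233, -0.99686877,  0.95712182],
       [ 0.        ,  0.        ,  0.        ,  1.        ]])}
```

View pics/scene0.png

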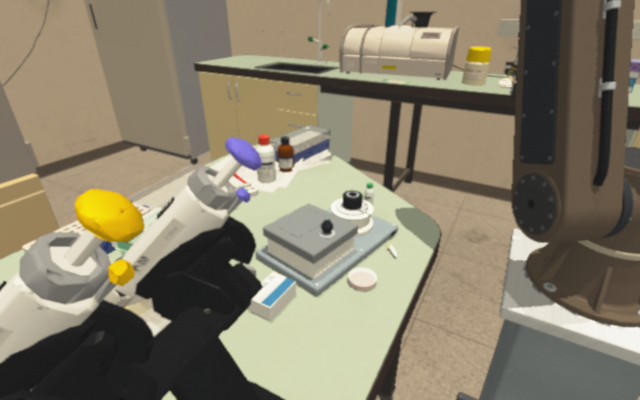

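View pics/top0.png

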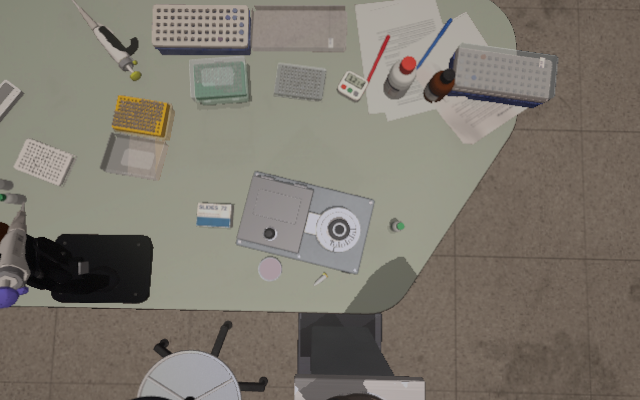

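The scene view shows the instrument around (330,235). In the top view the knob is at (270,234), the ring at (339,229), the petri dish at (270,268), the tube at (320,278), the dropper at (397,226) and the carton at (214,215). I'll zoom in and fit the poses.

```bash
cat > h.py <<'E'
import numpy as np,cv2
from plant import ctrl
def ray(n,u,v):
    m=ctrl.camera_model(n)
    K=np.array([[m['fx'],0,m['cx']],[0,m['fy'],m['cy']],[0,0,1]])
    p=cv2.undistortPoints(np.array([[[u,v]]],float),K,np.array([m['k1'],0,0,0,0]))[0,0]
    return np.array([p[0],p[1],1.]),m['cam_to_world']
def atz(n,u,v,z):
    r,T=ray(n,u,v); d=T[:3,:3]@r; s=(z-T[2,3])/d[2]; return T[:3,3]+s*d
def atd(n,u,v,d):
    r,T=ray(n,u,v); return T[:3,:3]@(r*d)+T[:3,3]
def proj(n,P):
    m=ctrl.camera_model(n);T=np.linalg.inv(m['cam_to_world'])
    K=np.array([[m['fx'],0,m['cx']],[0,m['fy'],m['cy']],[0,0,1]])
    P=np.atleast_2d(P).astype(float)
    return cv2.projectPoints(P,cv2.Rodrigues(T[:3,:3])[0],T[:3,3],K,np.array([m['k1'],0,0,0,0]))[0][:,0]
def crop(p,u0,v0,w,h,s,f):
    cv2.imwrite(f,cv2.resize(p[v0:v0+h,u0:u0+w],None,fx=s,fy=s,interpolation=cv2.INTER_CUBIC))
E
python3 - <<'E'
from h import *
p=cv2.imread('pics/top0.png'); crop(p,230,165,160,120,5,'pics/t0z.png'); crop(p,305,195,70,70,8,'pics/t0r.png')
p=cv2.imread('pics/scene0.png'); crop(p,250,175,160,120,5,'pics/s0z.png')
d=np.load('pics/top0.npy')
for u,v in [(270,230),(270,234),(339,229),(260,215),(290,190)]: print(u,v,atd('top',u,v,d[v,u]))
E
```

```text
270 230 [0.50465432 0.21500426 0.11252001]
270 234 [0.49583961 0.21449205 0.11446671]
339 229 [0.51047906 0.061601   0.10497662]
260 215 [0.53846372 0.24198068 0.08661058]
290 190 [0.597808   0.17502098 0.08541419]
```

View pics/t0z.png

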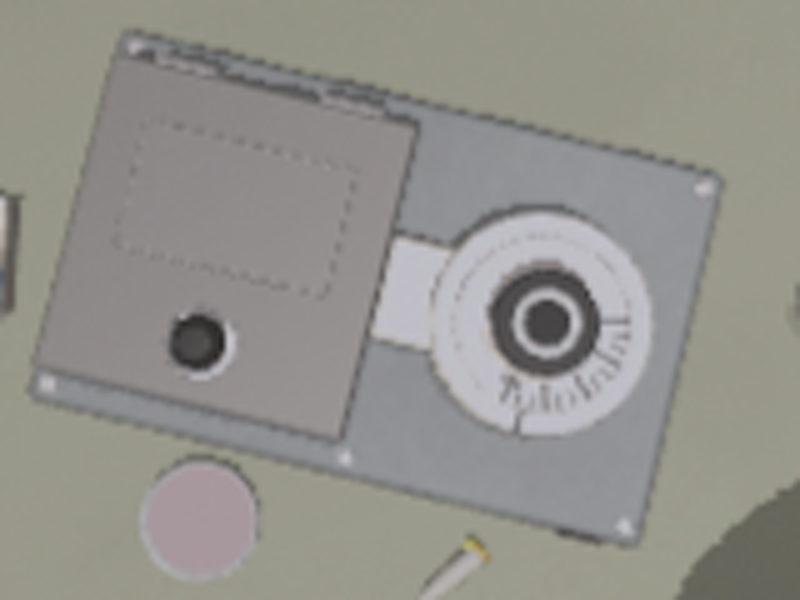

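View pics/t0r.png

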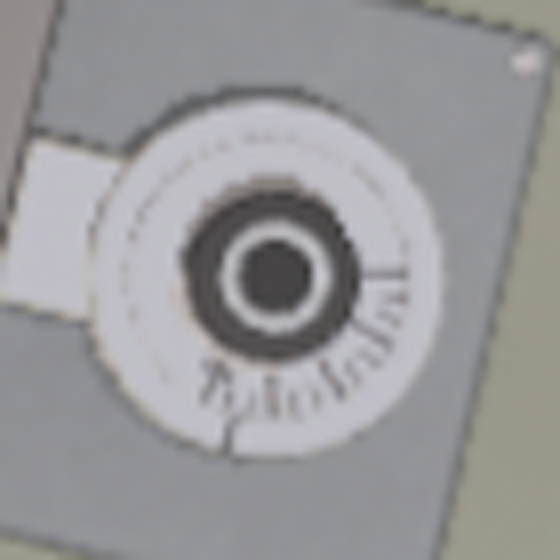

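View pics/s0z.png

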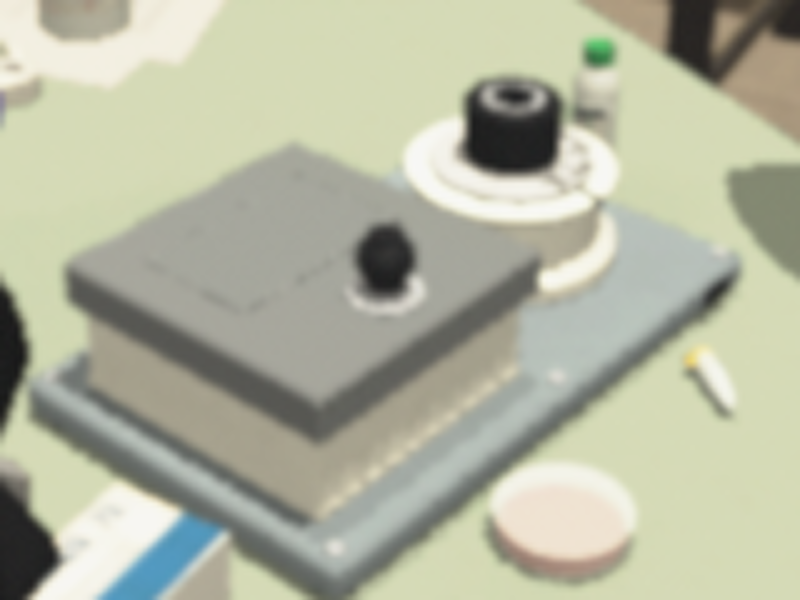

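```bash
cat >> h.py <<'E'
def cloud(n,d):
    v,u=np.mgrid[0:400,0:640]; m=ctrl.camera_model(n)
    K=np.array([[m['fx'],0,m['cx']],[0,m['fy'],m['cy']],[0,0,1]])
    p=cv2.undistortPoints(np.stack([u,v],-1).reshape(-1,1,2).astype(float),K,np.array([m['k1'],0,0,0,0]))[:,0]
    r=np.c_[p,np.ones(len(p))]*d.reshape(-1,1)
    T=m['cam_to_world']; return (r@T[:3,:3].T+T[:3,3]).reshape(400,640,3)
E
python3 - <<'E'
from h import *
d=np.load('pics/top0.npy'); P=cloud('top',d)
sub=P[165:285,230:390]; z=sub[...,2]
print(np.histogram(z,bins=np.arange(-.01,.13,.005)))
m=((z>.006)).astype(np.uint8)
n,l,s,c=cv2.connectedComponentsWithStats(m); i=1+np.argmax(s[1:,4]); pts=sub[l==i]
r=cv2.minAreaRect((pts[:,:2]*1000).astype(np.float32)); print('base',r)
m=((z>.075)&(z<.1)).astype(np.uint8); n,l,s,c=cv2.connectedComponentsWithStats(m); i=1+np.argmax(s[1:,4]); lp=sub[l==i]
print('lid',cv2.minAreaRect((lp[:,:2]*1000).astype(np.float32)))
A=np.c_[lp[:,:2],np.ones(len(lp))]; print('lid plane',np.linalg.lstsq(A,lp[:,2],rcond=None)[0])
for y0,v in ((0,0),):
    pass
print('along row 229', np.round(P[229,310:370,2],3)); print(np.round(P[222:246,270,2],3))
E
```

```text
(array([ 135, 6625, 2165,   90,  459, 1759, 1883,   31,   18,    1,    0,
        105,  136,    1,    6,  505,  613,   90,  778, 3186,   51,    3,
        186,  212,   43,   35,    0,    0]), array([-0.01 , -0.005,  0.   ,  0.005,  0.01 ,  0.015,  0.02 ,  0.025,
        0.03 ,  0.035,  0.04 ,  0.045,  0.05 ,  0.055,  0.06 ,  0.065,
        0.07 ,  0.075,  0.08 ,  0.085,  0.09 ,  0.095,  0.1  ,  0.105,
        0.11 ,  0.115,  0.12 ,  0.125,  0.13 ]))
base ((526.048583984375, 140.32150268554688), (310.074462890625, 191.2126007080078), 77.40936279296875)
lid ((544.1583862304688, 208.14483642578125), (146.1208953857422, 154.42674255371094), 77.4688720703125)
lid plane [-0.00236426  0.00049153  0.08745952]
along row 229 [ 0.05   0.05   0.047  0.051  0.05   0.053  0.067  0.068  0.069  0.065
  0.069  0.076  0.071  0.073  0.073  0.072  0.073  0.072  0.102  0.105
  0.105  0.103  0.105  0.105  0.103  0.106  0.106  0.106  0.107  0.105
  0.103  0.108  0.106  0.106  0.105  0.104  0.103  0.105  0.103  0.104
  0.073  0.074  0.073  0.073  0.074  0.075  0.071  0.068  0.065  0.069
  0.022  0.021  0.021  0.022  0.022  0.018  0.017  0.022 -0.002  0.   ]
[0.088 0.086 0.089 0.085 0.086 0.087 0.11  0.111 0.113 0.957 0.117 0.119
 0.114 0.118 0.116 0.114 0.11  0.108 0.089 0.089 0.086 0.089 0.087 0.086]
```

```bash
python3 - <<'E'
from h import *
d=np.load('pics/top0.npy'); P=cloud('top',d); img=cv2.imread('pics/top0.png')
g=cv2.cvtColor(img,cv2.COLOR_BGR2GRAY)
def dark(u0,v0,w,h,t,z):
    m=(g[v0:v0+h,u0:u0+w]<t).astype(np.uint8); n,l,s,c=cv2.connectedComponentsWithStats(m); i=1+np.argmax(s[1:,4]); 
    u,v=c[i]+[u0,v0]; print(s[i],(u,v),'world',atz('top',u,v,z)); return u,v
dark(258,222,26,24,75,.104)
# collar outer: mask of z>0.095
m=(P[...,2]>.095)&(P[...,2]<.125)
for (u0,v0,w,h) in ((258,222,26,24),(320,210,40,40)):
    q=P[v0:v0+h,u0:u0+w][m[v0:v0+h,u0:u0+w]]; print('rect',cv2.minEnclosingCircle((q[:,:2]*1000).astype(np.float32)),q.mean(0))
# polar unwrap on flange z=.073
yaw=np.radians(-12.6); ex=np.array([np.cos(yaw),np.sin(yaw)])
for c in ([.5100,.0625],):
  A=np.arange(-60,180,1.0); out=[]
  for rr in np.arange(.026,.050,.0005):
    a=np.radians(180+np.degrees(yaw)+A)
    zz=.073 if rr<.041 else .069
    X=np.c_[c[0]+rr*np.cos(a),c[1]+rr*np.sin(a),np.full(len(a),zz)]
    uv=proj('top',X).astype(np.float32); out.append(cv2.remap(g,uv[:,0][None],uv[:,1][None],cv2.INTER_CUBIC)[0])
  o=np.array(out); cv2.imwrite('pics/pol0.png',cv2.resize(o,(720,480),interpolation=cv2.INTER_LINEAR))
E
```

```text
[ 6  6 11 11 77] (np.float64(269.038961038961), np.float64(232.83116883116884)) world [0.49831788 0.21792194 0.104     ]
rect ((496.7911071777344, 218.6232147216797), 12.74418830871582) [0.49681646 0.2174888  0.11280417]
rect ((509.4618225097656, 62.290077209472656), 24.456247329711914) [0.50950723 0.0624368  0.10489961]
```

View pics/pol0.png

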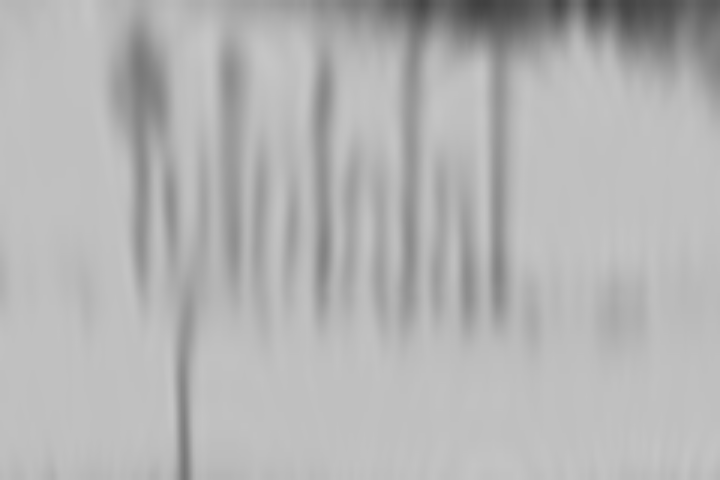

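Findings:
- **Lid:** it looks shut (plane slope about 0.002).
- **Instrument:** yaw is about -12.6°, with the knob at about (0.497, 0.2185) and the ring axis at (0.5095, 0.062).
- **Scale:** the unwrapped picture has the index at column 183, the zero mark with its dots at 140 and the 60 mark at 322. The ring reads about 14°, so it needs about 46° clockwise.

Next I'll approach the knob.

Call:
{"name": "apply_moves", "arguments": {"motion": [[[2, 3, 0], 0], [[4, 7, 0], 0], [[7, 11, 0], 0], [[10, 15, 0], 0], [[13, 19, 0], 0], [[16, 23, 0], 0], [[18, 27, 0], 0], [[20, 31, 0], 0], [[21, 35, 0], 0], [[22, 39, 0], 0]], "hand": 5.0}}

```text
clock: 1.1
tool_pos: [0.4413, -0.2459, 0.2262]
orientation: [-180.0, -0.0, 109.1]
force: [0.6, -0.2, 1.0]
opening: 0.0501
```

Call:
{"name": "apply_moves", "arguments": {"motion": [[[0.5, 4, 0], 0], [[1, 8, 0], 0], [[1.5, 12, 0], 0], [[2, 16, 0], 0], [[3, 20, 0], 0], [[4, 24, 0], 0], [[4.5, 28, 0], 0], [[5, 32, 0], 0], [[5.6, 36, 0], 0], [[5.6, 40, 0], 0]]}}

```text
clock: 2.1
tool_pos: [0.4971, 0.154, 0.2263]
orientation: [-180.0, 0.0, 109.1]
force: [1.7, -0.0, 0.0]
opening: 0.0498
```

Call:
{"name": "apply_moves", "arguments": {"motion": [[[0, 3, 0], 0], [[0, 6.6, 0], 0], [[0, 6.6, -3], 0], [[0, 6.6, -6], 0], [[0, 6.6, -7], 0], [[0, 6.6, -7], 0]]}}

```text
clock: 2.7
tool_pos: [0.4964, 0.2175, 0.1552]
orientation: [-179.8, 0.1, 109.1]
force: [0.1, 0.5, 0.5]
opening: 0.0499
```

Call:
{"name": "apply_moves", "arguments": {"motion": [[[0.1, 0.1, -2], 0], [[0.1, 0.1, -4], 0], [[0.1, 0.1, -5.5], 0], [[0.1, 0.1, -6], 0], [[0.1, 0.1, -6.3], 0], [[0.1, 0.1, -6.3], 0]]}}

```text
clock: 3.3
tool_pos: [0.4987, 0.2195, 0.0945]
orientation: [179.9, -0.0, 109.1]
force: [0.4, 1.6, 0.5]
opening: 0.0499
```

```bash
python3 - <<'E'
from h import *
print(ctrl.get_obs()['tool_pos'],ctrl.get_obs()['force'])
p,d=ctrl.snapshot('scene'); crop(p,250,150,160,120,5,'pics/s1.png')
E
```

```text
[0.49872147 0.21953509 0.09445178] [0.37901225 1.61493701 0.4585652 ]
```

View pics/s1.png

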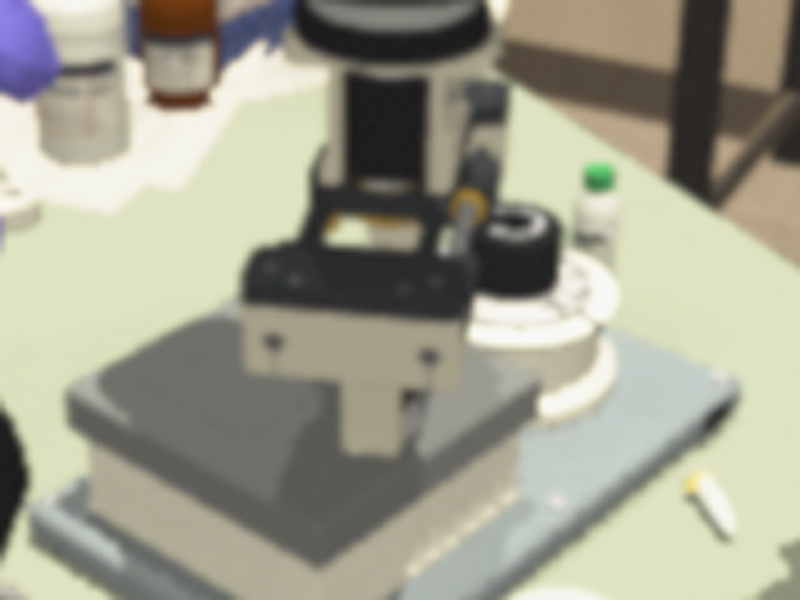

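The scene picture shows a finger at (372,410) hiding the knob. I'll turn the jaws so the camera can see the stem, then grip.

Call:
{"name": "apply_moves", "arguments": {"motion": [[[-0.1, -0.1, -0.1], -8], [[-0.1, -0.1, -0.1], -16], [[-0.1, -0.1, -0.1], -24], [[-0.1, -0.1, -0.1], -32], [[-0.1, -0.1, -0.1], -40], [[-0.1, -0.1, -0.1], -48], [[-0.1, -0.1, -0.1], -56], [[-0.1, -0.1, -0.1], -64], [[-0.1, -0.1, -0.1], -64]]}}

```text
clock: 4.25
tool_pos: [0.5074, 0.2076, 0.0927]
orientation: [-178.2, -0.3, 46.2]
force: [0.2, -0.1, 0.3]
opening: 0.0499
```

Call:
{"name": "apply_moves", "arguments": {"motion": [[[0, 0, 0], 0], [[0, 0, 0], 0], [[0, 0, 0], 0], [[0, 0, 0], 0], [[0, 0, 0], 0], [[0, 0, 0], 0]], "hand": 0}}

```text
clock: 4.85
tool_pos: [0.5083, 0.2106, 0.0928]
orientation: [-178.2, -0.6, 46.4]
force: [4.5, 6.6, -1.5]
opening: 0.021
```

```bash
python3 - <<'E'
from h import *
o=ctrl.get_obs();print(o['tool_pos'],o['force'],o['opening'],o['joint_pos'])
p,d=ctrl.snapshot('scene'); crop(p,250,150,160,120,5,'pics/s2.png')
E
```

```text
[0.50830575 0.21060827 0.09277101] [ 4.52398523  6.56640119 -1.4529324 ] 0.020990758216847424 [  41.56418343   16.26965304  -23.98713983   -2.39308259  -49.33062483
 -173.60672251]
```

View pics/s2.png

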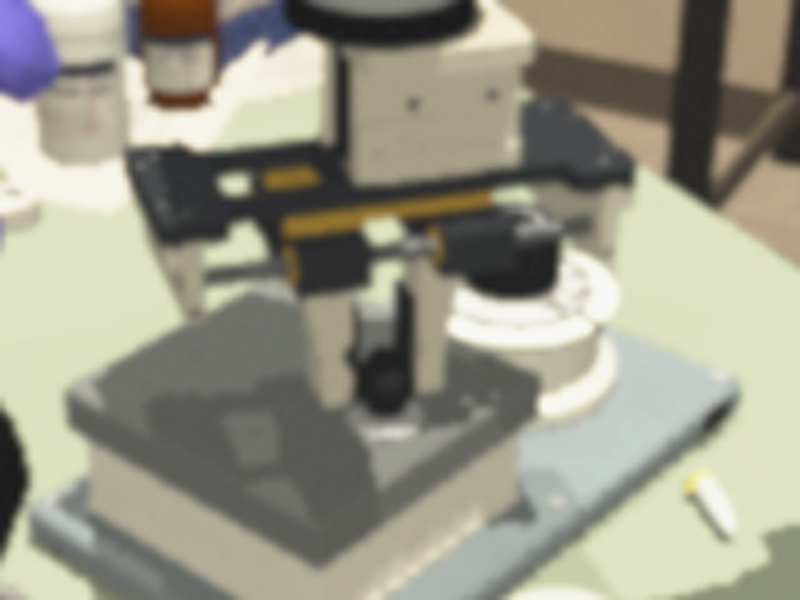

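The picture shows the pads pinching the ball at (385,380) off-centre. Joint 6 had run to its limit at -173.6, which pushed the TCP about 1 cm off. I'll open, turn back and recentre.

Call:
{"name": "apply_moves", "arguments": {"motion": [[[0, 0, 0], 0], [[0, 0, 0], 0], [[0, 0, 0], 0]], "hand": 5.0}}

```text
clock: 5.2
tool_pos: [0.5055, 0.2076, 0.0915]
orientation: [-178.2, -0.2, 46.3]
force: [-0.3, -0.1, 0.4]
opening: 0.0393
```

Call:
{"name": "apply_moves", "arguments": {"motion": [[[0, 0, 0], 5], [[0, 0, 0], 10], [[0, 0, 0], 15], [[0, 0, 0], 20], [[0, 0, 0], 25], [[0, 0, 0], 25], [[0, 0, 0], 25]]}}

```text
clock: 5.9
tool_pos: [0.5058, 0.2075, 0.0915]
orientation: [-178.2, -0.2, 71.2]
force: [-0.0, -0.8, 0.4]
opening: 0.05
```

```bash
python3 - <<'E'
from h import *
o=ctrl.get_obs();print(o['tool_pos'],o['orientation'],o['force'],o['opening'],o['joint_pos'])
E
```

```text
[0.50576608 0.2075052  0.09145792] [-178.16061819   -0.17885348   71.17289425] [-0.01716049 -0.76143744  0.4106476 ] 0.050006553790050985 [  41.5895364    16.6618561   -23.70320521   -2.1904658   -50.40832691
 -149.00626767]
```

Call:
{"name": "apply_moves", "arguments": {"motion": [[[-0.4, 0.5, 0], 0], [[-0.8, 1.1, 0], 0], [[-0.8, 1.1, 0], 0], [[-0.8, 1.1, 0], 0]]}}

```text
clock: 6.3
tool_pos: [0.4979, 0.2191, 0.0917]
orientation: [-178.2, -0.2, 71.3]
force: [-0.8, -0.5, 0.2]
opening: 0.0499
```

Call:
{"name": "apply_moves", "arguments": {"motion": [[[0, 0, 0], 0], [[0, 0, 0], 0], [[0, 0, 0], 0], [[0, 0, 0], 0], [[0, 0, 0], 0], [[0, 0, 0], 0]], "hand": 0}}

```text
clock: 6.9
tool_pos: [0.4986, 0.2197, 0.0919]
orientation: [-178.2, -0.3, 71.3]
force: [-0.2, 6.0, -0.8]
opening: 0.0245
```

```bash
python3 - <<'E'
from h import *
o=ctrl.get_obs();print(o['tool_pos'],o['orientation'],o['force'],o['opening'],o['joint_pos'])
p,d=ctrl.snapshot('scene'); crop(p,250,150,160,120,5,'pics/s3.png')
E
```

```text
[0.49862821 0.21974506 0.09187272] [-178.21978185   -0.32509003   71.32254874] [-0.18514257  6.0432717  -0.75702914] 0.024484693148078187 [  43.1045632    16.38785179  -24.02024289   -2.24298445  -50.16905295
 -150.33149363]
```

View pics/s3.png

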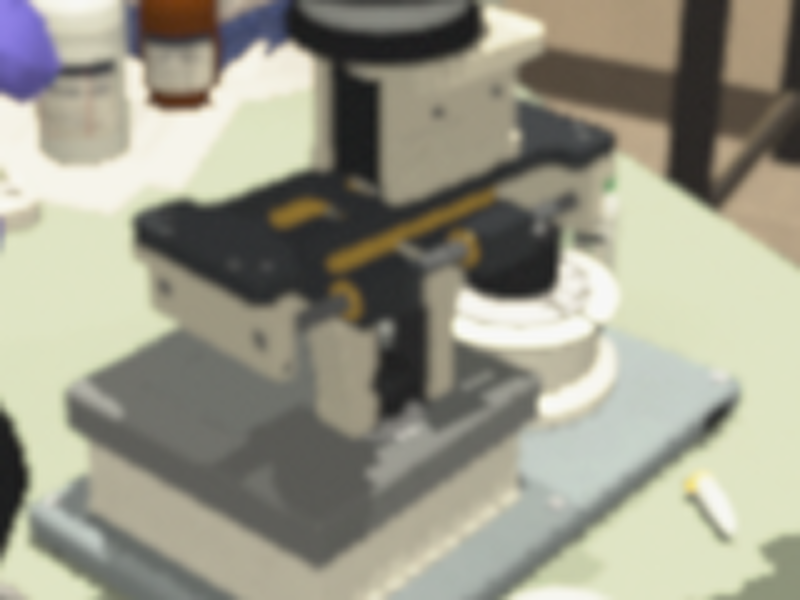

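The ball at (400,385) is between the pads. Now I'll tug it in small steps.

Call:
{"name": "apply_moves", "arguments": {"motion": [[[0, 0.1, 0.15], 0], [[0, 0.1, 0.3], 0], [[0, 0.1, 0.45], 0], [[0, 0.1, 0.45], 0], [[0, 0.1, 0.45], 0]]}}

```text
clock: 7.45
tool_pos: [0.4985, 0.2199, 0.0962]
orientation: [-178.2, -0.2, 71.3]
force: [5.0, 1.9, -3.5]
opening: 0.0244
```

Call:
{"name": "apply_moves", "arguments": {"motion": [[[0, 0, 0.15], 0], [[0, 0, 0.3], 0], [[0, 0, 0.45], 0], [[0, 0, 0.45], 0], [[0, 0, 0.45], 0], [[0, 0, 0.45], 0]]}}

```text
clock: 8.05
tool_pos: [0.4985, 0.2199, 0.1004]
orientation: [-178.2, -0.2, 71.3]
force: [6.1, 2.1, -5.9]
opening: 0.0243
```

```bash
python3 - <<'E'
from h import *
o=ctrl.get_obs();print(o['tool_pos'],o['orientation'],o['force'],o['opening'])
p,d=ctrl.snapshot('scene'); crop(p,250,150,160,120,5,'pics/s4.png')
p,d=ctrl.snapshot('top'); P=cloud('top',d); crop(p,230,150,160,120,5,'pics/t4.png')
q=P[175:240,240:312].reshape(-1,3); q=q[(q[:,2]>.075)&(q[:,2]<.1)]; 
A=np.c_[q[:,:2],np.ones(len(q))];print(len(q),np.linalg.lstsq(A,q[:,2],rcond=None)[0])
E
```

```text
[0.49847232 0.21985163 0.10040959] [-178.20681209   -0.23939186   71.30860701] [ 6.07817075  2.14932884 -5.8556958 ] 0.02425888337683379
1679 [-0.02473615  0.010009    0.09865691]
```

View pics/s4.png

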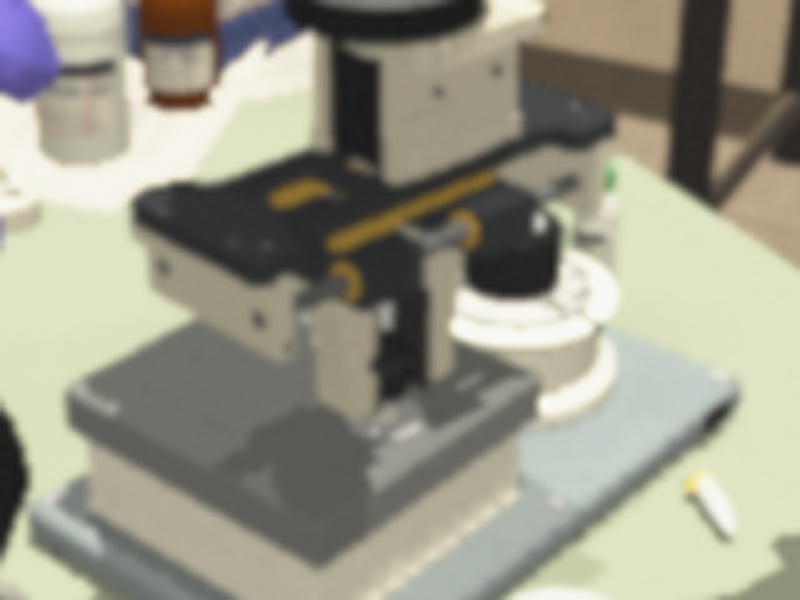

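View pics/t4.png

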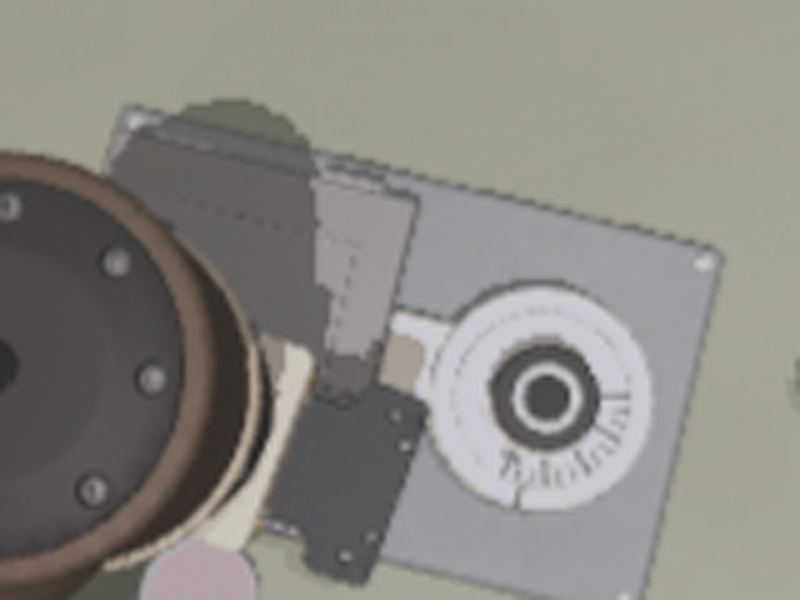

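```bash
python3 - <<'E'
from h import *
a=cv2.imread('pics/s3.png');b=cv2.imread('pics/s4.png');c=cv2.imread('pics/s1.png')
# front corner column profile near lid front vertex and right vertex
for (x,y,w,h) in ((280,500,90,100),(60,360,60,60),(440,360,110,110)):
    A=cv2.cvtColor(a[y:y+h,x:x+w],6).astype(np.float32);B=cv2.cvtColor(b[y:y+h,x:x+w],6).astype(np.float32)
    print(cv2.phaseCorrelate(A,B), 'px of 1/5')
crop(cv2.imread('pics/s4.png'),300,330,180,150,4,'pics/s4z.png')
crop(cv2.imread('pics/s3.png'),300,330,180,150,4,'pics/s3z.png')
E
```

```text
((-0.026843608466329272, -0.07459635381303542), 0.9331183940039741) px of 1/5
((0.14011497933146444, -0.0750837624548204), 0.7594410288996166) px of 1/5
((0.0034350946409986705, 0.00989301292865008), 0.9553413914640745) px of 1/5
```

View pics/s4z.png

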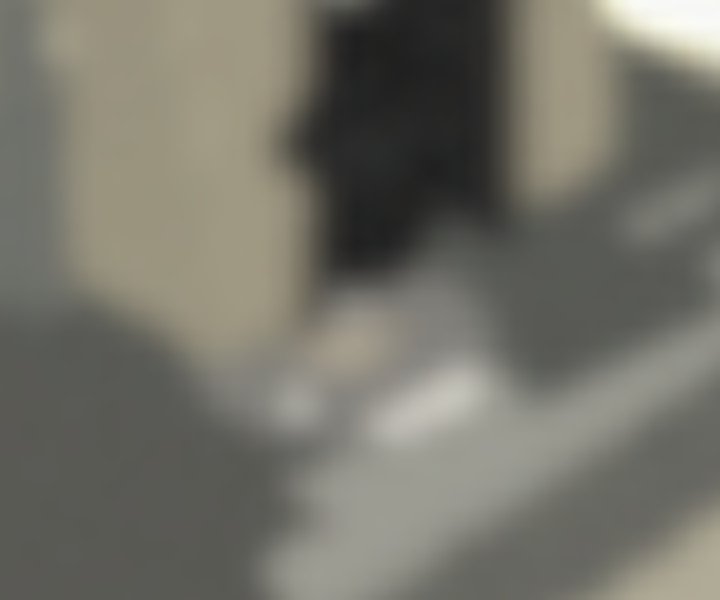

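The front lid corner moved by 0.02 px at most, the pull force rose to about 5–6 N over 8.5 mm, and the light stem band shows under the ball at (350,340). So the lid is caught. I'll lower the knob, release it and rise.

Call:
{"name": "apply_moves", "arguments": {"motion": [[[0, 0, -0.2], 0], [[0, 0, -0.4], 0], [[0, 0, -0.6], 0], [[0, 0, -0.8], 0], [[0, 0, -0.85], 0], [[0, 0, -0.85], 0]]}}

```text
clock: 8.75
tool_pos: [0.4985, 0.2199, 0.0923]
orientation: [-178.2, -0.2, 71.3]
force: [4.2, 1.9, -1.5]
opening: 0.0245
```

Call:
{"name": "apply_moves", "arguments": {"motion": [[[0, 0, 0], 0], [[0, 0, 0], 0], [[0, 0, 0], 0], [[0, 0, 0], 0], [[0, 0, 0], 0]], "hand": 5.0}}

```text
clock: 9.25
tool_pos: [0.4978, 0.2195, 0.092]
orientation: [-178.2, -0.2, 71.3]
force: [0.2, 0.3, 0.4]
opening: 0.0493
```

Call:
{"name": "apply_moves", "arguments": {"motion": [[[0, 0, 1], 5], [[0, 0, 3], 10], [[0, 0, 5], 18], [[0, 0, 7], 26], [[0, -2, 8], 32], [[0.3, -5, 8], 38], [[0.6, -8, 8], 38], [[0.9, -11, 8], 38], [[1.1, -14, 8], 38], [[1.1, -15.7, 8], 38]], "hand": 7.0}}

```text
clock: 10.25
tool_pos: [0.5087, 0.0609, 0.1721]
orientation: [-178.2, -0.2, 109.3]
force: [-0.0, -0.1, 0.3]
opening: 0.0698
```

```bash
python3 - <<'E'
from h import *
o=ctrl.get_obs();print(o['tool_pos'],o['orientation'],o['force'],o['opening'],o['joint_pos'])
p,d=ctrl.snapshot('scene'); crop(p,250,150,160,120,5,'pics/s5.png')
E
```

```text
[0.50872603 0.06089062 0.17211833] [-178.15222074   -0.21179042  109.25985917] [-0.04529267 -0.12700446  0.25679411] 0.06979864544601953 [ 28.4087895    8.94183869 -22.44890648  -0.57819533 -60.40116717
 -98.8520662 ]
```

View pics/s5.png

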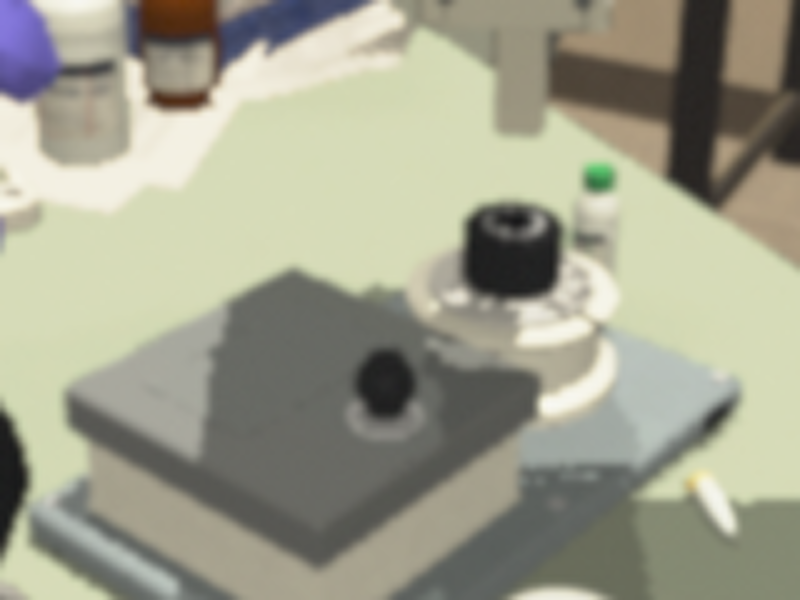

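The knob is down at (385,385) and the lid is still shut. Now I'll descend on the collar.

Call:
{"name": "apply_moves", "arguments": {"motion": [[[0.1, 0.2, -3], 0], [[0.1, 0.2, -5.5], 0], [[0.1, 0.2, -7.5], 0], [[0.1, 0.2, -8.7], 0], [[0.1, 0.2, -9.3], 0], [[0.1, 0.2, -9.3], 0], [[0.1, 0.2, -9.3], 0]]}}

```text
clock: 11.0
tool_pos: [0.5106, 0.065, 0.0798]
orientation: [-178.2, -0.2, 109.3]
force: [0.5, -0.9, 0.7]
opening: 0.07
```

Call:
{"name": "apply_moves", "arguments": {"motion": [[[0, 0, 0], 0], [[0, 0, 0], 0], [[0, 0, 0], 0], [[0, 0, 0], 0], [[0, 0, 0], 0], [[0, 0, 0], 0]], "hand": 4.0}}

```text
clock: 11.6
tool_pos: [0.5107, 0.0634, 0.0797]
orientation: [-178.2, -0.1, 109.3]
force: [3.9, -9.1, 1.9]
opening: 0.0473
```

Call:
{"name": "apply_moves", "arguments": {"motion": [[[0, -0.1, 0], 0], [[-0.1, -0.2, 0], -5], [[-0.1, -0.2, 0], -11], [[-0.1, -0.2, 0], -17], [[-0.1, -0.2, 0], -23], [[-0.1, -0.2, 0], -29], [[-0.1, -0.2, 0], -35], [[-0.1, -0.2, 0], -40], [[-0.1, -0.2, 0], -44], [[-0.1, -0.2, 0], -46]]}}

```text
clock: 12.6
tool_pos: [0.5109, 0.0637, 0.0797]
orientation: [-178.3, -0.4, 63.2]
force: [5.0, 1.9, -2.4]
opening: 0.0473
```

Call:
{"name": "apply_moves", "arguments": {"motion": [[[0, 0, 0], 0], [[0, 0, 0], 0], [[0, 0, 0], 0]]}}

```text
clock: 12.9
tool_pos: [0.5109, 0.0637, 0.0797]
orientation: [-178.3, -0.4, 63.4]
force: [5.8, 2.4, -2.6]
opening: 0.0474
```

Call:
{"name": "apply_moves", "arguments": {"motion": [[[0, 0, 0], 0], [[0, 0, 0], 0], [[0, 0, 0], 0], [[0, 0, 0], 0], [[0, 0, 0], 0]], "hand": 6.8}}

```text
clock: 13.4
tool_pos: [0.5088, 0.0626, 0.0791]
orientation: [-178.2, -0.2, 63.3]
force: [0.3, 0.4, 0.0]
opening: 0.0676
```

Call:
{"name": "apply_moves", "arguments": {"motion": [[[0, 0, 2], 0], [[0, 0, 4], 0], [[0, 0, 7], 0], [[0, 0, 10], 0], [[0, -4, 11], 0], [[0, -8, 11], 0], [[0, -12, 11], 0], [[0, -16, 11], 0], [[0, -20, 11], 0], [[0, -24, 11], 0]]}}

```text
clock: 14.4
tool_pos: [0.5087, -0.1788, 0.1893]
orientation: [-178.2, -0.2, 63.3]
force: [0.5, 0.3, 0.6]
opening: 0.0678
```

```bash
cat > pol.py <<'E'
from h import *
import sys
t=sys.argv[1]
img,d=ctrl.snapshot('top'); P=cloud('top',d); g=cv2.cvtColor(img,6); cv2.imwrite(f'pics/top{t}.png',img); np.save(f'pics/top{t}.npy',d)
crop(img,230,165,160,120,5,f'pics/t{t}z.png')
img2,_=ctrl.snapshot('scene'); crop(img2,250,175,160,120,5,f'pics/s{t}z.png')
m=(P[...,2]>.095)&(P[...,2]<.125)
q=P[210:250,320:360][m[210:250,320:360]]; print('collar',cv2.minEnclosingCircle((q[:,:2]*1000).astype(np.float32)))
c=[.5100,.0625]; A=np.arange(-90,150,.5); out=[]
for rr in np.arange(.026,.050,.0005):
    a=np.radians(167.4+A); X=np.c_[c[0]+rr*np.cos(a),c[1]+rr*np.sin(a),np.full(len(a),.073 if rr<.041 else .069)]
    uv=proj('top',X).astype(np.float32); out.append(cv2.remap(g,uv[:,0][None],uv[:,1][None],cv2.INTER_CUBIC)[0])
o=np.array(out); np.save(f'pics/pol{t}.npy',o); cv2.imwrite(f'pics/pol{t}.png',cv2.resize(o,(720,480)))
q=P[175:240,240:312].reshape(-1,3); q=q[(q[:,2]>.08)&(q[:,2]<.1)]
Ap=np.c_[q[:,:2],np.ones(len(q))];print('lid',np.linalg.lstsq(Ap,q[:,2],rcond=None)[0])
E
python3 pol.py 6; python3 -c "
from h import *
print(ctrl.get_obs()['tool_pos'],ctrl.get_obs()['orientation'])"
```

```text
collar ((509.5597839355469, 62.20390701293945), 24.593143463134766)
lid [-0.0008117  -0.00114108  0.08707725]
[ 0.50843489 -0.18086049  0.18877686] [-1.78146817e+02 -1.64438932e-01  6.31013802e+01]
```

View pics/pol6.png

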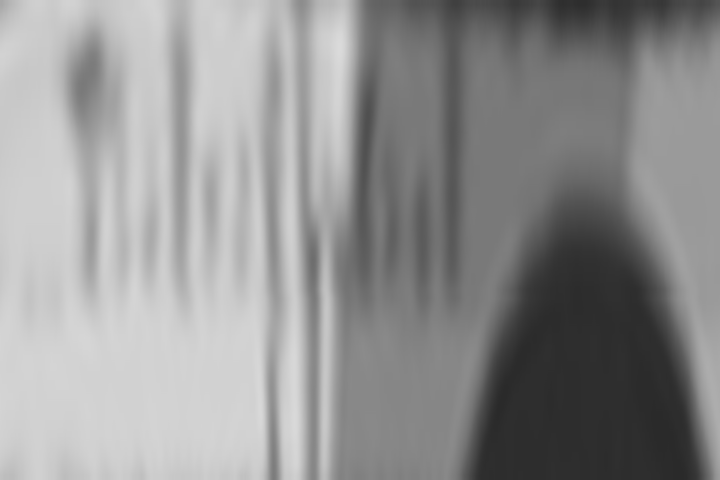

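View pics/t6z.png

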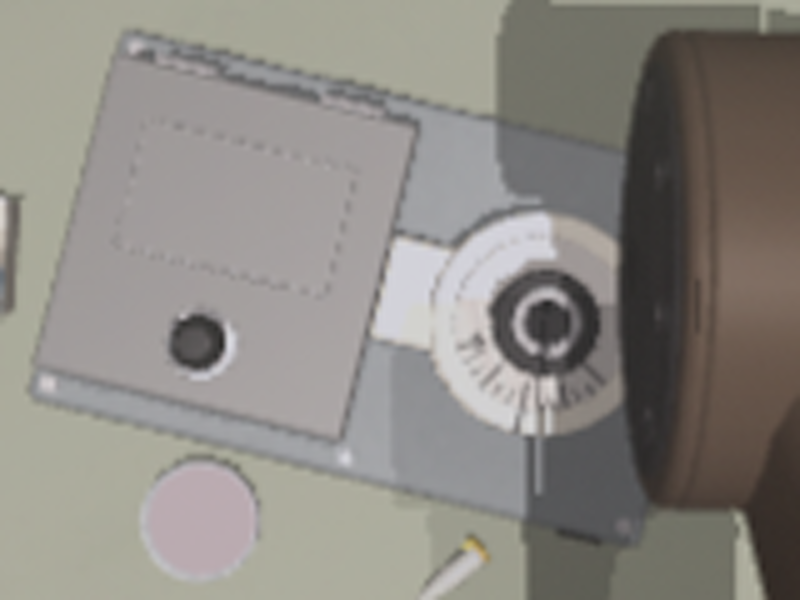

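The 60 mark and the index line both lie near column 272. I'll move the arm further off to get a shadow-free check.

Call:
{"name": "apply_moves", "arguments": {"motion": [[[-2, -5, 0], 0], [[-5, -9, 0], 0], [[-8, -13, 0], 0], [[-11, -17, 0], 0], [[-14, -21, 0], 0], [[-17, -25, 0], 0], [[-20, -29, 0], 0], [[-22, -33, 0], 0], [[-22, -36, 0], 0], [[-22, -36, 0], 0]]}}

```text
clock: 15.5
tool_pos: [0.2881, -0.54, 0.1883]
orientation: [-178.1, -0.2, 63.1]
force: [-0.8, 0.1, -0.8]
opening: 0.068
```

```bash
python3 pol.py 7; python3 - <<'E'
import numpy as np
from scipy.signal import find_peaks
from scipy.ndimage import gaussian_filter1d
o=np.load('pics/pol7.npy').astype(float); A=np.arange(-90,150,.5)
for a,b in ((.029,.033),(.033,.039),(.0425,.0475)):
    s=gaussian_filter1d(-o[int((a-.026)/.0005):int((b-.026)/.0005)].mean(0),2.)
    p,k=find_peaks(s,prominence=4)
    r=[]
    for i in p:
        if 0<i<len(s)-1:
            dd=(s[i-1]-s[i+1])/(2*(s[i-1]-2*s[i]+s[i+1])); r.append((round(A[i]+.5*dd,1),round(k['prominences'][list(p).index(i)])))
    print(a,[(float(x),int(y)) for x,y in r])
E
```

```text
collar ((509.2857666015625, 62.33463668823242), 24.45433235168457)
lid [-0.00107164 -0.00084073  0.0872181 ]
0.029 [(-61.9, 68), (-29.9, 48), (0.9, 42), (31.2, 47), (60.8, 45), (81.8, 4), (118.8, 4)]
0.033 [(-60.0, 35), (-49.9, 13), (-39.9, 15), (-30.0, 41), (-19.8, 20), (-9.3, 17), (0.4, 50), (11.3, 14), (20.6, 20), (30.8, 40), (40.1, 13), (50.6, 15), (60.6, 38)]
0.0425 [(0.7, 46)]
```

View pics/pol7.png

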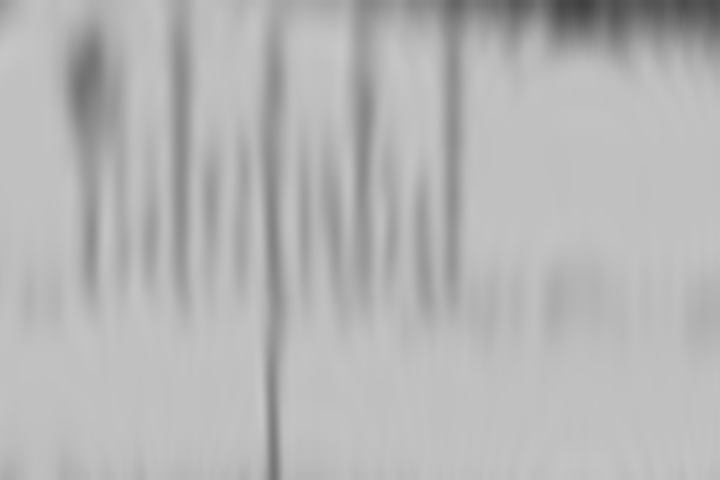

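View pics/t7z.png

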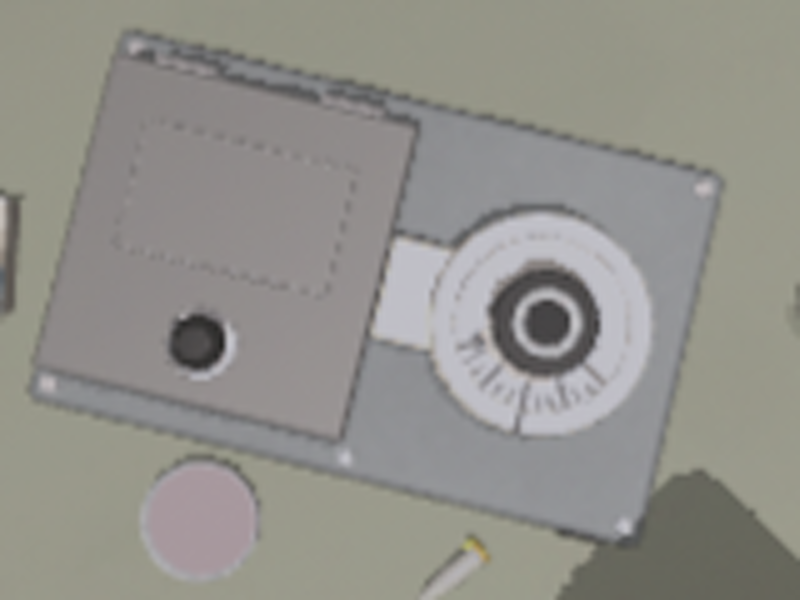

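View pics/s7z.png

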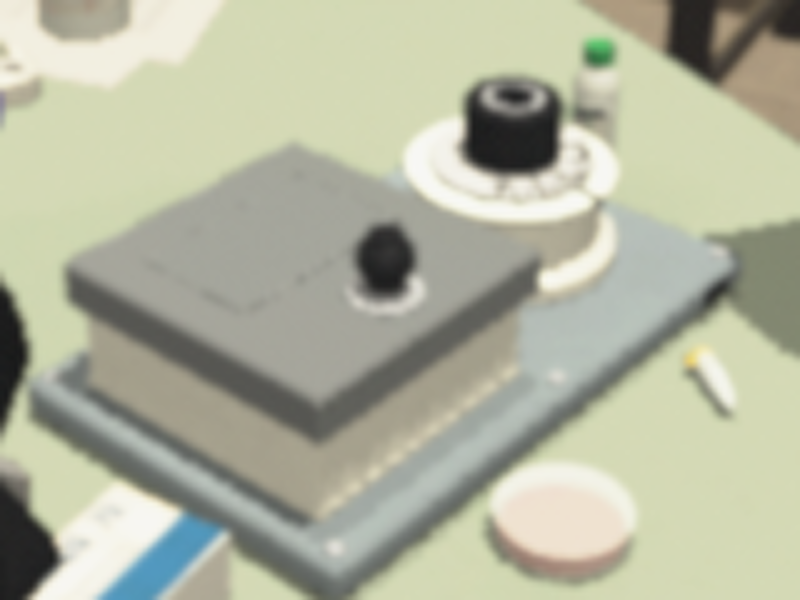

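The 60 mark sits at 0.4–0.9° and the index at 0.7°, so they line up within about 0.3°. The lid is shut, the knob is down, and the petri dish, tube, dropper and carton are where they were in the first pictures.

```bash
python3 -c "
from plant import ctrl
print(ctrl.close_job())"
```

```text
the job is handed in; nothing more can be done
None
```

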